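# Bring the jar round to the front of the parts carousel

### The arm

A 6-joint arm with a two-finger parallel gripper is mounted at the origin on the work surface. World frame = base frame: x ahead of the robot, y to its left, z up, the work surface at z = 0. Lengths are in m, angles in rad, forces in N, time in s.
With the tool pointing down it reaches from about 0.35 to 0.8 m from the base axis. Payload 7.3 kg.
Tool frame: the origin (TCP) lies at the centre of the arm's flange, where the gripper is bolted on; the fingertips stand 173 mm ahead of it and the grasp point (between the pads) lies 155 mm ahead of it; x points along the fingers, z is the direction in which the jaws open and shut, and the axes are right-handed (so a half turn about x gives the same grasp; the last joint's range is limited). The gripper opens to 85 mm and grips with 20 to 120 N. Pads are 22 mm wide; open, the fingers measure 114 mm over their backs; the gripper's body (76 mm by 85 mm) begins 54 mm behind the grasp point. The pads swing forward as they close: fully open they stand 13 mm farther back than shut.
Start: joints at [1.073, 0.342, 1.524, -0, 1.275, -0.146], TCP at [0.181, 0.493, 0.405] pointing down, gripper open.
Joint ranges: [-2.53, 2.53], [-0.77, 2.02], [0.04, 2.7], [-1, 4.14], [0.28, 2.66], [-3.11, 3.11]. Speed limits (rad/s): [2.57, 2.57, 3.14, 3.14, 3.14, 3.14].

### API

Orientations are given as a 3x3 rotation matrix whose columns are the frame's x, y, z axes.
In Python, from station import ctrl, optics, masks_of gives the robot as it stands.
- The arm moves only by the tool apply_moves, never from a script. Its argument "motion" is a list that holds one entry, the list of rows, each a list of 5 numbers: the shift along the tool's x, y, z in mm, then the turn about the tool's x in degrees, then the opening in per cent of the stroke, from 0 (shut) to 100 (fully open). In form: [[[x, y, z, yaw, claw], ...]]. A call has 1 to 10 rows; each row is the pose to reach, as a shift and turn from the pose measured when the call began, along the tool's axes at that moment; what a row does not reach only later rows make up. A row lasts 1/12 s, in which the tool goes at most 41.7 mm and 7.16 degrees, less where a joint would pass 70% of its speed; a pose out of reach is approached as far as the arm can. A call with a gripper value outside its range is refused whole. The fingers move at their own pace and stop on an object; "newtons" is the grip in N (left out, the last holds). Time passes only in rows, so rows that repeat a pose let the fingers close. It gives the time, the measured TCP pose, the force and the opening at its end, in the units of the state.
- ctrl.observe(): the state, without advancing time (a new reading comes with each control period).
- optics.grab_frame(name): name is "scene" or "top" or "wrist"; returns a dict with "img" (384x512x3 uint8, red, green, blue), "mtx" (3x3 intrinsics, pixels), "rvec" (rotation vector, rad) and "tvec" (3), from world to camera coordinates, as OpenCV has them. Camera axes: x right, y down, z forward; pixel columns grow to the right and rows downward; lengths in m; the calibration is good to about 2 mm. A picture is of the moment at which its call begins. There is no depth.
- ctrl.sign_off(): hands the job in, once; it reports no verdict.
Trained networks look in the newest picture that a camera, given by its name, has taken for a name from the list of things; names that differ only in an ending like _2 or _b are one class to them, and where a whole thing is asked for, a point or a joint stands for the part that bears it (a point fixed in the world has none). Each returns a list of dicts, best first, with "score" (0 to 1); they miss things now and then, are a little off and sometimes report something else, mostly with a low value. They report only what shows in the picture. A call takes as long as a camera call.
- masks_of(label, camera): "pixels" (384x512 bool, what is visible of it) and "box" ([left, top, right, bottom] in pixels, round what is visible of it).
The state is a dict: "clock": time; "joint_positions": joint angles; "qvel": joint speeds; "tau": joint torques, N m; "tool_pos": TCP position; "ee_rot": TCP orientation; "ft_force": force on the tool from outside, world axes, zero at the start; "wrist_torque": the same for the moment, N m; "width": opening from 0.0 (shut) to 1.0 (fully open).
Only numpy, scipy, OpenCV 4.12 (cv2) and the standard library are available. Lean on these libraries where they do the work, as an engineer would, in place of code of your own. Each camera call takes 0.05 s, during which the arm holds its last target. There are 200 camera calls.

### The job

Turn the round parts carousel by pushing its notched rim with the shut fingertips until the round jar stands at the front, squarely in line with the arrowhead on the stand. Turn it gently, without touching, lifting or upsetting the jar or the cartons that ride on it, and leave the mug, the catalogues and the open box on the bench where they are. Leave the carousel standing still, hand clear of it.

Things in the scene. Friction and masses are not known exactly. Their poses are not given: they have to be found in the camera images.
- deck (a point): Centre of the carousel's flat top, 50 mm above the bench, on its vertical turning axis; z up, x and y turn with the deck. The carousel is a grey notched disc, 145 mm radius, 34 mm thick (underside 14 mm above the bench). The jar and cartons stand on it in any order, 65 mm from the axis, at 0, 60, 120, 180, 240 and 300 degrees from its x axis, all within 95 mm of the axis and under 90 mm above the bench.
- notch (a point): Middle of one of six identical rim notches, 126 mm from the axis at 30 degrees from the deck's x axis, level with the top; turns with the deck. The others follow every 60 degrees. A notch is open above, below and outwards, from 106 to 145 mm radius, about 40 mm wide halfway in and 50 mm at the mouth: shut fingertips go in from above and push its side wall along the rim.
- carousel (a joint): Turn of the carousel, rad, 0 at the start, positive anticlockwise seen from above. It turns either way, 9 rad at most. Light friction (about 0.1 N m) stops it within a few degrees when the push ends, and it stays where it is left.
- stand: Fixed dark steel stand under the deck; origin on the turning axis at bench level. A flat tongue runs out along its own -x (the front, roughly towards the robot) to 225 mm from the axis and carries a low arrowhead (12 mm tall, 150 to 200 mm from the axis) whose tip points in at the axis. The front is the direction from the axis to the arrowhead. It keeps still.
- jar: the only round thing on the deck: plain white plastic jar with a metal lid, 40 mm diameter, 38 mm tall, standing loose; origin at the centre of its underside, z up. Not to be touched.
- carton_a: small closed cardboard carton, 38 x 38 mm and 36 mm tall, loose on the deck in one of the six places; origin at the centre of its underside, z up. Not to be touched.
- carton_b: small closed cardboard carton, 44 x 30 mm and 34 mm tall, loose on the deck in one of the six places; origin at the centre of its underside, z up. Not to be touched.
- carton_c: small closed cardboard carton, 40 x 36 mm and 28 mm tall, loose on the deck in one of the six places; origin at the centre of its underside, z up. Not to be touched.
- carton_d: small closed cardboard carton, 36 x 36 mm and 38 mm tall, loose on the deck in one of the six places; origin at the centre of its underside, z up. Not to be touched.
- carton_e: small closed cardboard carton, 44 x 32 mm and 26 mm tall, loose on the deck in one of the six places; origin at the centre of its underside, z up. Not to be touched.
- mug: bystander: white mug, 80 mm diameter, 90 mm tall, handle at its +y, on the bench to the robot's right; origin at the centre of its underside.
- catalogues: bystander: stack of four catalogues, 210 x 150 mm and 44 mm tall, on the bench to the robot's left; origin at the centre of its underside.
- tote: bystander: open cardboard box, 120 x 160 mm and 80 mm tall, on the bench to the right of the carousel; origin at the centre of its underside.

How it is judged:
By the outcome, as a careful person would: the job done as asked, in the order asked, and still so for the second after the job is handed in, with the robot touching nothing.
It also fails if it takes over 56 s, if anything falls off the work surface, if the arm or the gripper's body presses on something with over 40 N, if the wrist force passes 120 N, or if a joint passes its speed limit or range.

## Working session

There is one attempt and no reset: what is moved stays moved. The work goes in short steps, Python scripts to look and compute and a tool call to move; the robot and the scene stay as the last step left them, time stands still between calls to the robot, and variables do not carry over. Pictures are saved under pics/ and viewed, about 8 in all and at most 12, crops included, and the job is handed in when it is done.

Besides the shell and the picture viewer there is one more tool, called as a command line: name --argument value ..., lists and objects as JSON in quotes. apply_moves: Moves the arm, as the interface text tells. Its arguments: {"type":"object","properties":{"motion":{"type":"array","items":{"type":"array","items":{"type":"array","items":{"type":"number"}}}},"newtons":{"type":"number"}},"required":["motion"]}

```bash
mkdir -p pics
cat > h.py <<'E'
import numpy as np, cv2
from station import ctrl, optics, masks_of
def cam(n):
    f=optics.grab_frame(n); R=cv2.Rodrigues(np.array(f["rvec"],float))[0]; return f,np.array(f["mtx"]),R,np.array(f["tvec"],float).ravel()
def px2w(c,uv,z):
    f,K,R,t=c; d=R.T@np.linalg.solve(K,[uv[0],uv[1],1]); o=-R.T@t; return o+d*(z-o[2])/d[2]
def w2px(c,p):
    f,K,R,t=c; q=K@(R@np.array(p,float)+t); return q[:2]/q[2]
def save(c,n,crop=None,s=1):
    im=c[0]["img"][:,:,::-1]
    if crop: l,t,r,b=crop; im=im[t:b,l:r]
    cv2.imwrite("pics/"+n,cv2.resize(im,None,fx=s,fy=s,interpolation=cv2.INTER_CUBIC))
E
python3 - <<'E'
from h import *
s=ctrl.observe(); print(s["clock"],s["tool_pos"],np.round(s["ee_rot"],3).tolist())
a=cam("top"); b=cam("scene")
for n,c in(("top",a),("scene",b)):
    for l in("deck","jar","stand","carton_a","mug","tote","catalogues","notch"):
        for m in masks_of(l,n)[:5]:
            ys,xs=np.nonzero(m["pixels"]); print(n,l,round(m["score"],2),np.round(m["box"]).tolist(),xs.mean().round(1),ys.mean().round(1))
im=np.hstack([a[0]["img"],b[0]["img"]])
cv2.imwrite("pics/t.png",cv2.resize(a[0]["img"][:,:,::-1],None,fx=1.5,fy=1.5)); save(b,"s.png",s=1.5)
print(-a[2].T@a[3])
E
```

```text
0.0 [0.18079998 0.4927359  0.40404388] [[-0.001, -0.939, 0.345], [-0.001, 0.345, 0.939], [-1.0, 0.0, -0.001]]
top deck 0.97 [230.0, 128.0, 338.0, 239.0] 285.2 184.9
top deck 0.49 [268.0, 152.0, 284.0, 167.0] 274.5 159.2
top jar 0.62 [267.0, 150.0, 282.0, 169.0] 275.0 159.3
top jar 0.2 [413.0, 203.0, 460.0, 249.0] 433.7 221.1
top stand 0.68 [311.0, 231.0, 336.0, 259.0] 321.5 243.6
top carton_a 0.81 [286.0, 197.0, 304.0, 213.0] 295.6 204.7
top carton_a 0.8 [260.0, 192.0, 283.0, 210.0] 270.7 201.6
top carton_a 0.74 [251.0, 170.0, 271.0, 190.0] 260.1 179.5
top carton_a 0.62 [304.0, 178.0, 320.0, 192.0] 310.1 184.0
top carton_a 0.59 [289.0, 152.0, 308.0, 171.0] 299.7 161.6
top mug 0.6 [410.0, 203.0, 459.0, 244.0] 434.0 220.6
top tote 0.88 [394.0, 125.0, 469.0, 182.0] 433.8 152.2
top tote 0.57 [231.0, 131.0, 342.0, 238.0] 285.3 184.6
top catalogues 0.8 [70.0, 143.0, 141.0, 229.0] 106.0 188.3
top notch 0.75 [230.0, 134.0, 342.0, 240.0] 285.2 184.9
scene deck 0.62 [187.0, 177.0, 307.0, 268.0] 247.5 225.8
scene jar 0.5 [265.0, 208.0, 282.0, 225.0] 271.2 215.8
scene stand 0.79 [170.0, 202.0, 190.0, 219.0] 182.4 211.9
scene carton_a 0.82 [259.0, 190.0, 278.0, 212.0] 268.5 198.2
scene carton_a 0.72 [214.0, 208.0, 234.0, 230.0] 225.4 218.5
scene carton_a 0.68 [242.0, 220.0, 259.0, 238.0] 248.8 226.3
scene carton_a 0.54 [220.0, 197.0, 232.0, 209.0] 225.0 201.1
scene carton_a 0.49 [237.0, 181.0, 255.0, 202.0] 245.5 191.9
scene mug 0.85 [65.0, 243.0, 115.0, 298.0] 89.1 269.9
scene tote 0.81 [68.0, 279.0, 174.0, 383.0] 122.9 327.8
scene catalogues 0.59 [327.0, 123.0, 409.0, 176.0] 365.6 149.3
scene notch 0.56 [192.0, 174.0, 302.0, 270.0] 247.4 225.4
[ 0.3689316  -0.00853496  1.27821348]
```

View pics/t.png

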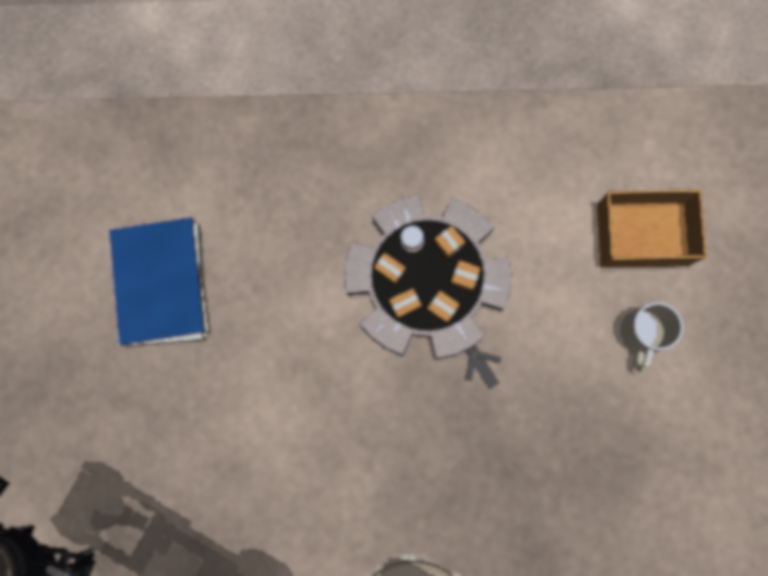

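View pics/s.png

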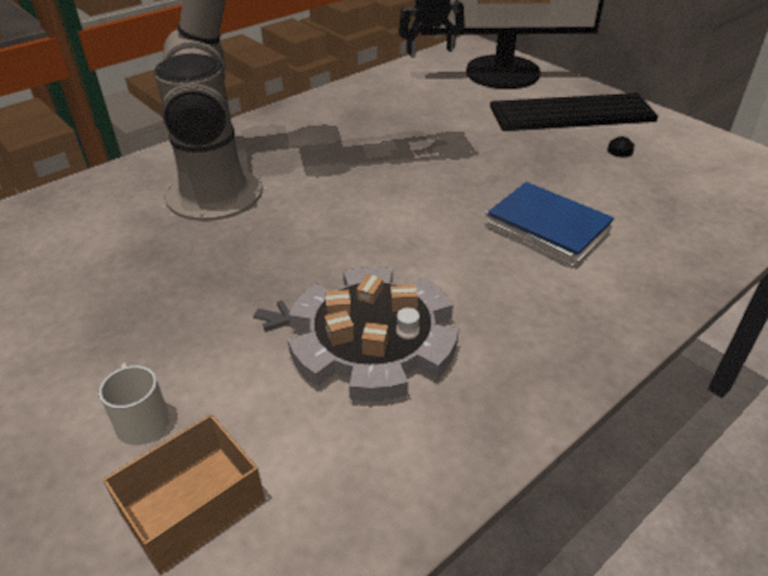

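```bash
cat >> h.py <<'E'
from scipy.optimize import least_squares
def gearmask(c,x,y,th):
    pass
def measure(c,name,verbose=True):
    m=masks_of("deck",name)[0]; M=m["pixels"].astype(np.float32)
    # centre: silhouette hull of top face -> circle at z=.05
    cs=np.vstack(cv2.findContours(M.astype(np.uint8),0,1)[0]).reshape(-1,2)
    h=cv2.convexHull(cs).reshape(-1,2); 
    P=np.array([px2w(c,p,.05)[:2] for p in cs])
    c0=P.mean(0); 
    for _ in range(5):
        r=np.hypot(*(P-c0).T); k=abs(r-.145)<.01
        c0=least_squares(lambda v:np.hypot(*(P[k]-v).T)-.145,c0,loss="soft_l1",f_scale=.002).x
    # notch phase: mask along r=.13
    an=np.radians(np.arange(0,360,.5)); 
    v=[]
    for a in an:
        s=0
        for r in(.122,.130,.137):
            p=w2px(c,[c0[0]+r*np.cos(a),c0[1]+r*np.sin(a),.05]); s+=cv2.remap(M,np.float32([[p[0]]]),np.float32([[p[1]]]),1)[0,0]
        v.append(s)
    v=np.array(v); ph=np.degrees(np.angle(-(v*np.exp(6j*an)).sum()))/6
    j=masks_of("jar",name); J=None
    for q in j:
        ys,xs=np.nonzero(q["pixels"]); w=px2w(c,(xs.mean(),ys.mean()),.075)[:2]
        if abs(np.hypot(*(w-c0))-.065)<.02: J=w;break
    ja=None if J is None else np.degrees(np.arctan2(*(J-c0)[::-1]))
    return c0,ph,J,ja
E
python3 - <<'E'
from h import *
for n in("top","scene"):
    c=cam(n); c0,ph,J,ja=measure(c,n); print(n,c0,"notch phase mod60",ph%60,"jar",J,ja, None if J is None else np.hypot(*(J-c0)))
    m=masks_of("stand",n)[0]["pixels"]; ys,xs=np.nonzero(m)
    A=np.array([px2w(c,p,.008)[:2] for p in zip(xs,ys)]); d=A-c0; r=np.hypot(*d.T); print("stand r",r.min(),r.max(),"ang",np.degrees(np.arctan2(*d.mean(0)[::-1])))
    for l in("mug","tote","catalogues"):
        b=masks_of(l,n)[0]; ys,xs=np.nonzero(b["pixels"]); P=np.array([px2w(c,p,.05)[:2] for p in zip(xs,ys)]); print(l,P.min(0),P.max(0))
E
python3 -c "
import sys;sys.path.insert(0,'.')
from h import *
c=cam('top'); save(c,'t2.png',(220,115,350,270),4)"
```

```text
top [ 0.59363793 -0.03214305] notch phase mod60 53.2752106266743 jar [ 0.65381456 -0.00676976] 22.86257376371566 0.0653072084646838
stand r 0.14268780003197382 0.2214329297275064 ang -148.7379867293594
mug [ 0.42747876 -0.46557675] [ 0.53985306 -0.36012063]
tote [ 0.60289515 -0.5157372 ] [ 0.74068882 -0.33106483]
catalogues [ 0.56491549 -0.1240233 ] [ 0.61560816 -0.07391228]
scene [ 0.60827611 -0.0493887 ] notch phase mod60 53.78829251495823 jar [ 0.65573608 -0.01379196] 36.871265210031375 0.059326013480581155
stand r 0.16058945727150314 0.22877566872037114 ang -153.1862244245363
mug [ 0.41007961 -0.45939762] [ 0.57360431 -0.36656039]
tote [ 0.5834084 -0.5105425] [ 0.76137486 -0.3384576 ]
catalogues [0.48478648 0.30646448] [0.72843388 0.52024917]
```

View pics/t2.png

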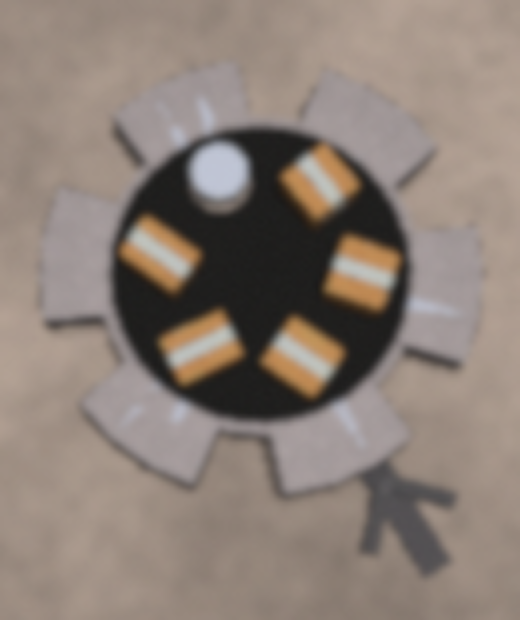

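```bash
cat >> h.py <<'E'
def rows(targets,claw=0):
    "targets: [x,y,z,alpha_deg] world TCP + world angle of tool z -> rows"
    s=ctrl.observe(); R=np.array(s["ee_rot"]); p=np.array(s["tool_pos"]); a0=np.degrees(np.arctan2(R[1,2],R[0,2]))
    o=[]
    for t in targets:
        d=R.T@(np.array(t[:3])-p)*1000; y=(a0-t[3]+180)%360-180
        o.append([*np.round(d,1).tolist(),round(y,1),claw])
    print("t",round(s["clock"],2),"p",np.round(p,4),"a",round(a0,1),"q6",round(s["joint_positions"][5],2),"F",np.round(s["ft_force"],1)); print(o)
E
python3 - <<'E'
from h import *
rows([[.62,-.16,.33,23.3]])
E
```

```text
t 1.65 p [0.1809 0.4928 0.4047] a 69.8 q6 -0.15 F [-0.2 -0.8 -0.4]
[[74.7, -637.2, -461.5, np.float64(46.5), 0]]
```

apply_moves --motion '[[[75,-637,-461,46.5,0],[75,-637,-461,46.5,0],[75,-637,-461,46.5,0],[75,-637,-461,46.5,0],[75,-637,-461,46.5,0],[75,-637,-461,46.5,0],[75,-637,-461,46.5,0],[75,-637,-461,46.5,0],[75,-637,-461,46.5,0],[75,-637,-461,46.5,0]]]'

```text
clock: 2.48
tool_pos: [0.4132, 0.1469, 0.3653]
ee_rot: [[0.001, -0.396, 0.918], [0.0, 0.918, 0.396], [-1.0, -0.0, 0.001]]
ft_force: [0.6, 1.4, -0.1]
width: -0.001
```

Run:
```python
from h import *
rows([[.62,-.16,.33,23.3]])
```

```text
t 2.48 p [0.4132 0.1469 0.3653] a 23.3 q6 -0.24 F [ 0.6  1.4 -0.1]
[[35.3, -363.7, 68.3, np.float64(0.0), 0]]
```

apply_moves --motion '[[[35,-363,68,0,0],[35,-363,68,0,0],[35,-363,68,0,0],[35,-363,68,0,0],[35,-363,68,0,0],[35,-363,68,0,0],[35,-363,68,0,0],[35,-363,68,0,0],[35,-363,68,0,0],[35,-363,68,0,0]]]'

```text
clock: 3.32
tool_pos: [0.6216, -0.1656, 0.3282]
ee_rot: [[0.001, -0.392, 0.92], [-0.002, 0.92, 0.392], [-1.0, -0.002, 0.001]]
ft_force: [-2.6, 1.1, -0.4]
width: 0.001
```

Run:
```python
from h import *
c=cam("wrist"); save(c,"w1.png")
o=-c[2].T@c[3]; print("cam",o, "axis", c[2][2])
c0,ph,J,ja=measure(c,"wrist"); print(c0,ph%60,J,ja)
m=masks_of("stand","wrist"); print([(q["score"],q["box"]) for q in m])
rows([[.6442,-.1497,.27,23.3]])
```

```text
cam [ 0.59535669 -0.10336342  0.29796864] axis [ 0.10750032 -0.24803074 -0.96276915]
[ 0.60608462 -0.06390447] 53.26384008801365 [ 0.6528758  -0.01841359] 44.19272982384975
[(0.87, [24.6, 2.9, 106.0, 101.6]), (0.43, [0.4, 297.8, 85.6, 353.1])]
t 3.52 p [ 0.6192 -0.159   0.3301] a 23.4 q6 -0.78 F [ 0.   0.5 -0.4]
[[60.1, -1.5, 26.6, np.float64(0.1), 0]]
```

View pics/w1.png

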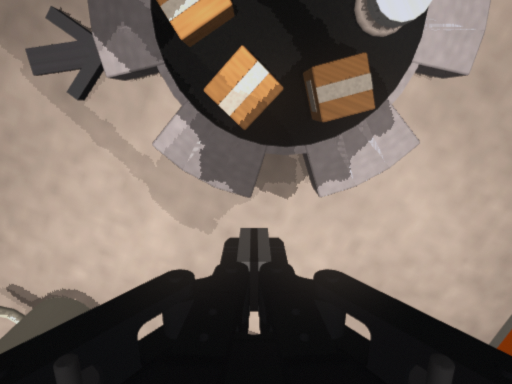

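```bash
cat >> h.py <<'E'
def overlay(c,c0,ph,front,n):
    im=np.ascontiguousarray(c[0]["img"][:,:,::-1])
    def L(P,col): cv2.polylines(im,[np.int32([np.round(w2px(c,p)*16) for p in P])],False,col,1,cv2.LINE_AA,4)
    for r in(.106,.145): L([[c0[0]+r*np.cos(a),c0[1]+r*np.sin(a),.05] for a in np.linspace(0,6.283,120)],(0,0,255))
    for k in range(6):
        a=np.radians(ph+60*k); u=np.array([np.cos(a),np.sin(a)]); v=np.array([-u[1],u[0]])
        for s in(-1,1): L([[*(c0+u*r+s*v*(.02+(r-.126)*.263)),.05] for r in(.106,.145)],(0,255,0))
    a=np.radians(front); L([[c0[0]+r*np.cos(a),c0[1]+r*np.sin(a),.012] for r in(.145,.225)],(255,255,0))
    cv2.imwrite("pics/"+n,im)
E
python3 - <<'E'
from h import *
c=cam("wrist"); overlay(c,np.array([.5936,-.0321]),53.3,-148.7,"o1.png")
E
```

```text
(no output)
```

View pics/o1.png

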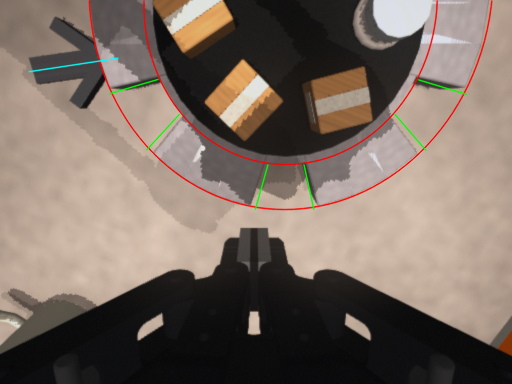

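```bash
cat >> h.py <<'E'
from scipy.optimize import minimize
def gear(c0,ph):
    P=[]
    for k in range(6):
        a=np.radians(ph+60*k); u=np.array([np.cos(a),np.sin(a)]); v=np.array([-u[1],u[0]])
        P+= [c0+.143*u-.0247*v, c0+.106*u-.0147*v, c0+.106*u+.0147*v, c0+.143*u+.0247*v]
        P+= [c0+.145*np.array([np.cos(b),np.sin(b)]) for b in a+np.radians(np.linspace(11,49,8))]
    return np.array(P)
def render(c,c0,ph,S=4):
    G=gear(np.array(c0),ph); im=np.zeros((384*S,512*S),np.uint8)
    q=[np.int32([w2px(c,[*g,z])*S+(S-1)/2 for g in G]) for z in(.05,.014)]
    for k in q: cv2.fillPoly(im,[k],255)
    for i in range(len(G)):
        j=(i+1)%len(G); cv2.fillPoly(im,[np.int32([q[0][i],q[0][j],q[1][j],q[1][i]])],255)
    return cv2.resize(im,(512,384),interpolation=cv2.INTER_AREA)/255.
def fit(c,name,x0):
    M=masks_of("deck",name)[0]["pixels"].astype(float)
    W=np.ones((384,512)); cc=np.array(x0[:2])
    for z in(.05,.09): cv2.fillPoly(W,[np.int32([w2px(c,[*(cc+.098*np.array([np.cos(b),np.sin(b)])),z]) for b in np.linspace(0,6.28,60)])],0)
    f=lambda v:(np.abs(render(c,v[:2]/1000,v[2])-M)*W).sum()
    v0=np.array([x0[0]*1000,x0[1]*1000,x0[2]]); S=[v0]+[v0+d for d in np.diag([6,6,4.])]
    r=minimize(f,v0,method="Nelder-Mead",options=dict(initial_simplex=S,xatol=.05,fatol=.5,maxiter=150))
    return r.x,r.fun,f(v0)
E
python3 - <<'E'
from h import *
for n in("top","wrist"):
    c=cam(n); print(n,fit(c,n,[.5936,-.0321,53.3]))
E
```

```text
top (array([595.83295   , -31.3779228 ,  53.22822534]), np.float64(1782.7137254901959), np.float64(1815.9960784313723))
wrist (array([592.29652766, -31.59955137,  53.1027368 ]), np.float64(1694.172549019608), np.float64(1937.964705882353))
```

Run:
```python
from h import *
o=[]
for n in("top","wrist"):
    c=cam(n); M=masks_of("deck",n)[0]["pixels"]; r=render(c,[.594,-.031],53.2)
    print(M.sum(),r.sum())
    im=c[0]["img"][:,:,::-1].copy(); im[...,2]=np.where(M,255,im[...,2]); im[...,1]=np.where(r>.5,255,im[...,1])
    o.append(cv2.resize(im[110:260,210:360],(384,384)) if n=="top" else cv2.resize(im,(416,384)))
cv2.imwrite("pics/d.png",np.hstack(o))
```

```text
4279 8428.827450980392
43541 57769.04313725491
```

View pics/d.png

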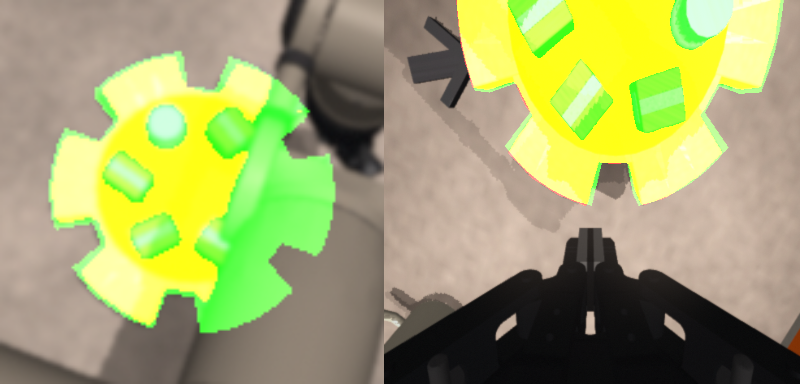

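```bash
cat >> h.py <<'E'
C=np.array([.593,-.0316])
def at(phi,z=.201,r=.128,da=90):
    a=np.radians(phi); return [C[0]+r*np.cos(a),C[1]+r*np.sin(a),z,phi+da]
E
python3 - <<'E'
from h import *
rows([at(-66.85,.27),at(-66.85,.24),at(-66.85)])
E
```

```text
t 3.97 p [ 0.6194 -0.1591  0.3307] a 23.4 q6 -0.78 F [ 1.3  0.6 -0.2]
[[60.7, -0.4, 25.7, np.float64(0.2), 0], [90.7, -0.4, 25.7, np.float64(0.2), 0], [129.7, -0.4, 25.7, np.float64(0.2), 0]]
```

apply_moves --motion '[[[30,-0.4,26,0,0],[60,-0.4,26,0,0],[60,-0.4,26,0,0],[60,-0.4,26,0,0],[60,-0.4,26,0,0],[60,-0.4,26,0,0]]]'

```text
clock: 4.47
tool_pos: [0.6438, -0.1496, 0.273]
ee_rot: [[0.004, -0.396, 0.918], [-0.001, 0.918, 0.396], [-1.0, -0.003, 0.004]]
ft_force: [0.7, -0.1, 0.4]
width: -0.0
```

Run:
```python
from h import *
c=cam("wrist"); print(fit(c,"wrist",[.593,-.0316,53.1])[:2]); overlay(c,C,53.1,-148.7,"o2.png")
rows([at(-66.85)])
```

```text
(array([591.70613161, -31.34010122,  54.05284559]), np.float64(2347.607843137255))
t 4.57 p [ 0.6437 -0.1495  0.2728] a 23.3 q6 -0.75 F [-0.6  0.3 -0.4]
[[71.8, 0.6, -0.5, np.float64(0.2), 0]]
```

View pics/o2.png

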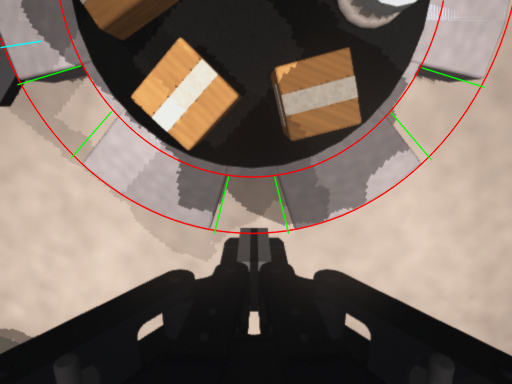

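apply_moves --motion '[[[20,0.5,-0.5,0,0],[40,0.5,-0.5,0,0],[55,0.5,-0.5,0,0],[65,0.5,-0.5,0,0],[72,0.5,-0.5,0,0],[72,0.5,-0.5,0,0]]]'

```text
clock: 5.07
tool_pos: [0.6431, -0.1494, 0.2]
ee_rot: [[0.003, -0.396, 0.918], [-0.0, 0.918, 0.396], [-1.0, -0.002, 0.002]]
ft_force: [-0.4, -0.4, 0.7]
width: -0.001
```

```bash
cat >> h.py <<'E'
def arc(d,n=10,r=.128):
    s=ctrl.observe(); p=np.array(s["tool_pos"])[:2]-C; f=np.degrees(np.arctan2(p[1],p[0])); print("phi",f,"r",np.hypot(*p))
    rows([at(f+d*(i+1),r=r) for i in range(n)])
E
python3 - <<'E'
from h import *
arc(-1.5)
E
```

```text
phi -66.95154350871734 r 0.12799479606957648
t 5.07 p [ 0.6431 -0.1494  0.2   ] a 23.3 q6 -0.75 F [-0.4 -0.4  0.7]
[[-1.0, 0.1, -3.3, np.float64(1.8), 0], [-1.0, 0.2, -6.7, np.float64(3.3), 0], [-1.0, 0.4, -10.0, np.float64(4.8), 0], [-1.0, 0.8, -13.4, np.float64(6.3), 0], [-1.1, 1.2, -16.7, np.float64(7.8), 0], [-1.1, 1.7, -20.0, np.float64(9.3), 0], [-1.1, 2.3, -23.3, np.float64(10.8), 0], [-1.1, 2.9, -26.6, np.float64(12.3), 0], [-1.1, 3.7, -29.9, np.float64(13.8), 0], [-1.1, 4.5, -33.1, np.float64(15.3), 0]]
```

apply_moves --motion '[[[-0.5,0.1,-2,1.5,0],[-0.5,0.2,-5,3,0],[-0.5,0.4,-9,4.5,0],[-0.5,0.8,-13.4,6.3,0],[-0.5,1.2,-16.7,7.8,0],[-0.5,1.7,-20,9.3,0],[-0.5,2.3,-23.3,10.8,0],[-0.5,2.9,-26.6,12.3,0],[-0.5,3.7,-29.9,13.8,0],[-0.5,4.5,-33.1,15.3,0]]]'

```text
clock: 5.9
tool_pos: [0.6106, -0.1585, 0.2005]
ee_rot: [[0.003, -0.137, 0.991], [-0.001, 0.991, 0.137], [-1.0, -0.001, 0.003]]
ft_force: [0.6, -0.6, -0.0]
width: -0.005
```

Run:
```python
from h import *
arc(-2)
c=cam("wrist"); print(fit(c,"wrist",[*C,53.1-12])[:2])
```

```text
phi -82.09066363844141 r 0.12812434489153082
t 5.9 p [ 0.6106 -0.1585  0.2005] a 7.9 q6 -0.51 F [ 0.6 -0.6 -0. ]
[[-0.5, 0.2, -4.5, np.float64(2.0), 0], [-0.6, 0.4, -8.9, np.float64(4.0), 0], [-0.6, 0.8, -13.4, np.float64(6.0), 0], [-0.6, 1.4, -17.8, np.float64(8.0), 0], [-0.6, 2.1, -22.2, np.float64(10.0), 0], [-0.6, 2.9, -26.6, np.float64(12.0), 0], [-0.6, 3.9, -31.0, np.float64(14.0), 0], [-0.6, 5.1, -35.3, np.float64(16.0), 0], [-0.7, 6.4, -39.6, np.float64(18.0), 0], [-0.7, 7.8, -43.8, np.float64(20.0), 0]]
(array([592.77739939, -30.64234965,  43.62816143]), np.float64(2937.694117647059))
```

apply_moves --motion '[[[-0.3,0.2,-3.5,2,0],[-0.3,0.4,-8,4,0],[-0.3,0.8,-13,6,0],[-0.3,1.4,-17.8,8,0],[-0.3,2.1,-22.2,10,0],[-0.3,2.9,-26.6,12,0],[-0.3,3.9,-31,14,0],[-0.3,5.1,-35.3,16,0],[-0.3,6.4,-39.6,18,0],[-0.3,7.8,-43.8,20,0]]]'

```text
clock: 6.83
tool_pos: [0.5657, -0.1567, 0.2004]
ee_rot: [[0.002, 0.21, 0.978], [-0.0, 0.978, -0.21], [-1.0, 0.0, 0.002]]
ft_force: [1.5, 0.6, -0.5]
width: 0.002
```

apply_moves --motion '[[[0,0.2,-3.5,2,0],[0,0.4,-8,4,0],[0,0.8,-13,6,0],[0,1.4,-17.8,8,0],[0,2.1,-22.2,10,0],[0,2.9,-26.6,12,0],[0,3.9,-31,14,0],[0,5.1,-35.3,16,0],[0,6.4,-39.6,18,0],[0,7.8,-43.8,20,0]]]'

```text
clock: 7.67
tool_pos: [0.5246, -0.1398, 0.2003]
ee_rot: [[0.002, 0.533, 0.846], [-0.0, 0.846, -0.533], [-1.0, 0.001, 0.002]]
ft_force: [0.5, 0.7, 0.1]
width: 0.001
```

Run:
```python
from h import *
arc(-2)
c=cam("wrist"); print(fit(c,"wrist",[*C,3.6])[:2]); save(c,"w3.png")
```

```text
phi -122.3293185345586 r 0.12799479284946802
t 7.67 p [ 0.5246 -0.1398  0.2003] a -32.2 q6 0.16 F [0.5 0.7 0.1]
[[-0.7, 0.1, -4.5, np.float64(2.1), 0], [-0.7, 0.3, -8.9, np.float64(4.1), 0], [-0.7, 0.7, -13.4, np.float64(6.1), 0], [-0.7, 1.3, -17.8, np.float64(8.1), 0], [-0.7, 2.0, -22.2, np.float64(10.1), 0], [-0.7, 2.8, -26.6, np.float64(12.1), 0], [-0.7, 3.9, -31.0, np.float64(14.1), 0], [-0.7, 5.0, -35.3, np.float64(16.1), 0], [-0.7, 6.3, -39.5, np.float64(18.1), 0], [-0.8, 7.8, -43.8, np.float64(20.1), 0]]
(array([594.42758488, -30.78397004,   3.02992242]), np.float64(2957.3450980392163))
```

View pics/w3.png

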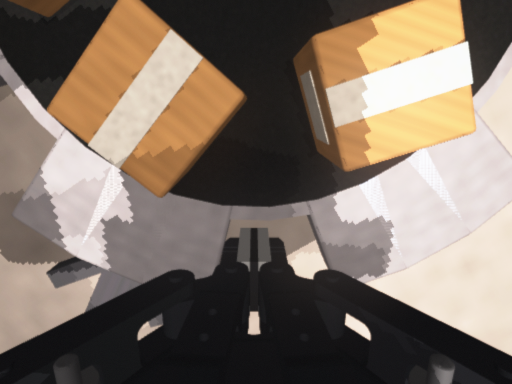

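apply_moves --motion '[[[0,0.2,-3.5,2,0],[0,0.4,-8,4,0],[0,0.8,-13,6,0],[0,1.4,-17.8,8,0],[0,2.1,-22.2,10,0],[0,2.9,-26.6,12,0],[0,3.9,-31,14,0],[0,5.1,-35.3,16,0],[0,6.4,-39.6,18,0],[0,7.8,-43.8,20,0]]]'

```text
clock: 8.6
tool_pos: [0.4915, -0.1096, 0.2003]
ee_rot: [[0.002, 0.79, 0.613], [0.0, 0.613, -0.79], [-1.0, 0.001, 0.001]]
ft_force: [-0.2, -0.8, -0.1]
width: -0.002
```

apply_moves --motion '[[[0,0.2,-3.5,2,0],[0,0.4,-8,4,0],[0,0.8,-13,6,0],[0,1.4,-17.8,8,0],[0,2.1,-22.2,10,0],[0,2.9,-26.6,12,0],[0,3.9,-31,14,0],[0,5.1,-35.3,16,0],[0,6.4,-39.6,18,0],[0,7.8,-43.8,20,0]]]'

```text
clock: 9.43
tool_pos: [0.4711, -0.0703, 0.2003]
ee_rot: [[0.002, 0.952, 0.306], [-0.0, 0.306, -0.952], [-1.0, 0.002, 0.001]]
ft_force: [-0.3, -1.9, 0.1]
width: 0.001
```

apply_moves --motion '[[[0,0.2,-3.5,2,0],[0,0.4,-8,4,0],[0,0.8,-13,6,0],[0,1.4,-17.8,8,0],[0,2.1,-22.2,10,0],[0,2.9,-26.6,12,0],[0,3.9,-31,14,0],[0,5.1,-35.3,16,0],[0,6.4,-39.6,18,0],[0,7.8,-43.8,20,0]]]'

```text
clock: 10.27
tool_pos: [0.4654, -0.0261, 0.2003]
ee_rot: [[0.002, 0.999, -0.038], [-0.0, -0.038, -0.999], [-1.0, 0.002, 0.0]]
ft_force: [-0.1, -1.4, -0.0]
width: 0.001
```

Run:
```python
from h import *
arc(-2)
```

```text
phi 177.54930979216275 r 0.1276861283935915
t 10.27 p [ 0.4654 -0.0261  0.2003] a -92.2 q6 1.39 F [-0.1 -1.4 -0. ]
[[-0.7, -0.2, -4.5, np.float64(2.2), 0], [-0.7, 0.0, -8.9, np.float64(4.2), 0], [-0.7, 0.4, -13.4, np.float64(6.2), 0], [-0.7, 1.0, -17.8, np.float64(8.2), 0], [-0.7, 1.7, -22.2, np.float64(10.2), 0], [-0.7, 2.6, -26.6, np.float64(12.2), 0], [-0.7, 3.6, -31.0, np.float64(14.2), 0], [-0.7, 4.8, -35.3, np.float64(16.2), 0], [-0.7, 6.1, -39.5, np.float64(18.2), 0], [-0.7, 7.6, -43.7, np.float64(20.2), 0]]
```

Two more 20° pushes (to ≈137.5°; the target is ≈115.6°).

apply_moves --motion '[[[0,0.1,-3.5,2,0],[0,0.2,-8,4,0],[0,0.5,-13,6,0],[0,1.1,-17.8,8,0],[0,1.8,-22.2,10,0],[0,2.6,-26.6,12,0],[0,3.6,-31,14,0],[0,4.8,-35.3,16,0],[0,6.1,-39.6,18,0],[0,7.6,-43.8,20,0]]]'

```text
clock: 11.1
tool_pos: [0.475, 0.0174, 0.2003]
ee_rot: [[0.002, 0.926, -0.378], [-0.001, -0.378, -0.926], [-1.0, 0.002, -0.0]]
ft_force: [0.2, -1.4, 0.1]
width: 0.003
```

apply_moves --motion '[[[0,0.2,-3.5,2,0],[0,0.4,-8,4,0],[0,0.8,-13,6,0],[0,1.4,-17.8,8,0],[0,2.1,-22.2,10,0],[0,2.9,-26.6,12,0],[0,3.9,-31,14,0],[0,5.1,-35.3,16,0],[0,6.4,-39.6,18,0],[0,7.8,-43.8,20,0]]]'

```text
clock: 11.93
tool_pos: [0.499, 0.0551, 0.2002]
ee_rot: [[0.002, 0.74, -0.672], [-0.001, -0.672, -0.74], [-1.0, 0.002, -0.001]]
ft_force: [-0.6, -0.9, 0.1]
width: -0.001
```

Run:
```python
from h import *
arc(-1)
c=cam("wrist"); print(fit(c,"wrist",[*C,22.5])[:2]); save(c,"w4.png")
c=cam("scene"); print(fit(c,"scene",[*C,22.5])[:2]); print(measure(c,"scene")[2:])
```

```text
phi 137.31344355993642 r 0.1278590154490996
t 11.93 p [0.499  0.0551 0.2002] a -132.2 q6 2.27 F [-0.6 -0.9  0.1]
[[-0.8, -0.1, -2.2, np.float64(1.5), 0], [-0.8, -0.0, -4.5, np.float64(2.5), 0], [-0.8, 0.1, -6.7, np.float64(3.5), 0], [-0.8, 0.2, -8.9, np.float64(4.5), 0], [-0.8, 0.4, -11.2, np.float64(5.5), 0], [-0.8, 0.7, -13.4, np.float64(6.5), 0], [-0.8, 0.9, -15.6, np.float64(7.5), 0], [-0.8, 1.2, -17.8, np.float64(8.5), 0], [-0.8, 1.6, -20.0, np.float64(9.5), 0], [-0.8, 2.0, -22.2, np.float64(10.5), 0]]
(array([594.86140499, -34.17312162,  22.08917171]), np.float64(2523.121568627451))
(array([591.87135752, -35.21774747,  19.41573946]), np.float64(313.2313725490196))
(array([ 0.55507722, -0.0898155 ]), np.float64(-132.06854124043426))
```

View pics/w4.png

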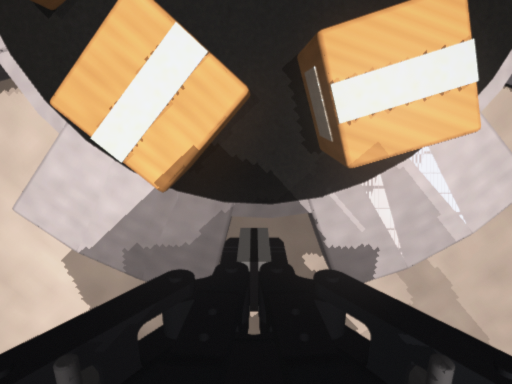

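apply_moves --motion '[[[0,0.1,-3.5,2,0],[0,0.4,-8,4,0],[0,0.8,-13,6,0],[0,1.3,-17,8,0],[0,1.9,-21,10,0],[0,2.6,-25,12,0],[0,3.5,-29,13.5,0],[0,4.2,-32,15,0],[0,4.9,-34.5,16,0],[0,5.4,-36.5,17,0]]]'

```text
clock: 13.07
tool_pos: [0.5272, 0.0782, 0.2002]
ee_rot: [[0.001, 0.512, -0.859], [-0.001, -0.859, -0.512], [-1.0, 0.001, -0.001]]
ft_force: [-0.6, -1.1, -1.2]
width: -0.002
```

apply_moves --motion '[[[0,0,2,0,0],[0,0,4,0,0],[-10,0,5,0,0],[-40,0,5,0,0],[-80,0,5,0,0],[-110,0,5,0,0],[-130,0,5,0,0],[-130,0,5,0,0]]]'

```text
clock: 13.73
tool_pos: [0.5234, 0.0757, 0.3358]
ee_rot: [[0.011, 0.513, -0.859], [-0.001, -0.859, -0.513], [-1.0, 0.006, -0.009]]
ft_force: [0.7, 0.5, 0.9]
width: -0.002
```

Run:
```python
from h import *
arc(-2)
c=cam("wrist"); print(fit(c,"wrist",[*C,5])[:2]); save(c,"w5.png")
c=cam("scene"); print(fit(c,"scene",[*C,5])[:2]); print(measure(c,"scene")[2:])
print([(w2px(c,[*C,.05]))])
c=cam("top"); print(fit(c,"top",[*C,5])[:2]); print(measure(c,"top")[2:])
print(ctrl.observe()["joint_positions"])
```

```text
phi 122.98847608983547 r 0.12791769417948715
t 13.73 p [0.5234 0.0757 0.3358] a -149.2 q6 2.6 F [0.7 0.5 0.9]
[[134.8, -1.0, -3.2, np.float64(-0.1), 0], [134.9, -1.0, -7.7, np.float64(1.9), 0], [134.9, -0.7, -12.2, np.float64(3.9), 0], [134.9, -0.4, -16.6, np.float64(5.9), 0], [135.0, 0.2, -21.0, np.float64(7.9), 0], [135.0, 0.9, -25.5, np.float64(9.9), 0], [135.1, 1.7, -29.9, np.float64(11.9), 0], [135.1, 2.7, -34.2, np.float64(13.9), 0], [135.2, 3.8, -38.5, np.float64(15.9), 0], [135.2, 5.1, -42.8, np.float64(17.9), 0]]
(array([593.58634535, -33.63307392,   4.47028819]), np.float64(1541.3882352941177))
(array([592.25707354, -35.87481804,   4.54919529]), np.float64(305.6392156862745))
(array([ 0.54383887, -0.07493988]), np.float64(-161.00353697300028))
[array([248.94788967, 212.74964467])]
(array([595.19944767, -33.24148847,   4.63495959]), np.float64(1209.5843137254901))
(array([ 0.53993826, -0.06811925]), np.float64(-145.14593323652983))
[-1.02511048e-03  4.20338173e-01  1.62700479e+00 -8.73362442e-04
  1.09421068e+00  2.60306014e+00]
```

Run:
```python
from h import *
rows([at(-148.7,.38,.25)])
```

```text
t 14.23 p [0.5226 0.0758 0.3295] a -149.2 q6 2.6 F [0.  0.1 0. ]
[[-50.3, 130.4, 244.6, np.float64(-90.5), 0]]
```

apply_moves --motion '[[[-50,20,30,-7,0],[-50,40,60,-14,0],[-50,60,90,-21,0],[-50,80,120,-28,0],[-50,100,150,-35,0],[-50,120,180,-42,0],[-50,130,210,-49,0],[-50,130,230,-56,0],[-50,130,245,-63,0],[-50,130,245,-70,0]]]'

```text
clock: 15.07
tool_pos: [0.3768, -0.1627, 0.3794]
ee_rot: [[-0.002, 0.994, 0.114], [-0.001, 0.114, -0.994], [-1.0, -0.002, 0.0]]
ft_force: [-0.5, 1.0, -0.2]
width: -0.001
```

Run:
```python
from h import *
rows([at(-148.7,.38,.25)])
```

```text
t 15.07 p [ 0.3768 -0.1627  0.3794] a -83.5 q6 0.86 F [-0.5  1.  -0.2]
[[-0.6, 2.7, -1.0, np.float64(-24.8), 0]]
```

apply_moves --motion '[[[0,2,-1,-7,0],[0,2,-1,-14,0],[0,2,-1,-21,0],[0,2,-1,-25,0],[0,2,-1,-25,0],[0,2,-1,-25,0],[0,2,-1,-25,0]]]'

```text
clock: 15.65
tool_pos: [0.3787, -0.1615, 0.3793]
ee_rot: [[-0.002, 0.854, 0.521], [-0.0, 0.521, -0.854], [-1.0, -0.002, -0.001]]
ft_force: [-0.4, -0.3, -0.3]
width: -0.001
```

```bash
cat >> h.py <<'E'
def check(n,tag=None,x0=4.5):
    c=cam(n); f=fit(c,n,[*C,x0]); cc=f[0][:2]/1000
    b=masks_of("stand",n)[0]; ys,xs=np.nonzero(b["pixels"]); A=np.array([px2w(c,p,.010)[:2] for p in zip(xs,ys)]); d=A-cc; r=np.hypot(*d.T)
    k=(r<.21); e=d[k].mean(0); q=np.linalg.svd(d-d.mean(0))[2][0] if len(d)<3000 else None
    out=[np.round(f[0],2),f[1],"stand",b["score"],r.min().round(3),r.max().round(3),np.degrees(np.arctan2(*d.mean(0)[::-1])).round(2)]
    for j in masks_of("jar",n)[:1]:
        x0_,y0_,x1,y1=j["box"]; ys,xs=np.nonzero(j["pixels"])
        w=px2w(c,(xs.mean(),ys.mean()),.072)[:2]-cc; out+=["jar",j["score"],np.hypot(*w).round(4),np.degrees(np.arctan2(w[1],w[0])).round(2)]
    print(n,*out)
    if tag: overlay(c,cc,f[0][2],f[0][2]-150,tag)
E
python3 - <<'E'
from h import *
check("wrist","o5.png"); check("top"); check("scene")
E
```

```text
wrist [592.97 -32.15   3.85] 840.6588235294118 stand 0.79 0.145 0.225 -149.01
top [595.83 -32.67   4.33] 490.5098039215686 stand 0.74 0.146 0.224 -149.55 jar 0.52 0.0665 -145.87
scene [591.61 -34.84   5.1 ] 341.7921568627451 stand 0.55 0.157 0.22 -146.41 jar 0.66 0.0628 -141.11
```

View pics/o5.png

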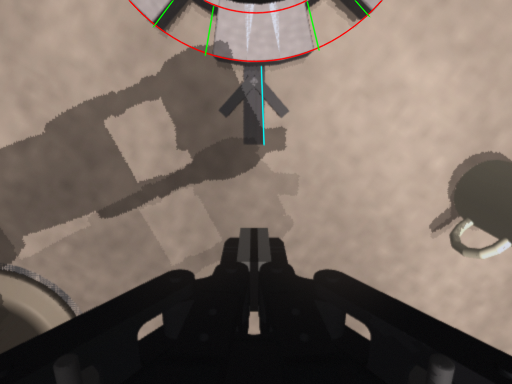

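Run:
```python
from h import *
rows([at(-176.5,.30),at(-176.5,.201)])
```

```text
t 16.25 p [ 0.3787 -0.1615  0.3794] a -58.5 q6 0.43 F [-1.2  0.2 -0.1]
[[79.2, 137.8, -58.8, np.float64(28.0), 0], [178.2, 137.9, -58.8, np.float64(28.0), 0]]
```

apply_moves --motion '[[[20,40,-15,7,0],[40,80,-30,14,0],[60,120,-45,21,0],[79,138,-59,28,0],[79,138,-59,28,0],[79,138,-59,28,0],[79,138,-59,28,0]]]'

```text
clock: 16.83
tool_pos: [0.4655, -0.0383, 0.2994]
ee_rot: [[-0.004, 0.998, 0.065], [-0.0, 0.065, -0.998], [-1.0, -0.004, 0.0]]
ft_force: [-0.3, 0.3, 0.3]
width: 0.002
```

Run:
```python
from h import *
rows([at(-176.5,.201)]); check("wrist","o6.png")
```

```text
t 16.83 p [ 0.4655 -0.0383  0.2994] a -86.3 q6 1.26 F [-0.3  0.3  0.3]
[[98.4, 0.1, 1.1, np.float64(0.2), 0]]
wrist [594.39 -32.44   4.8 ] 1882.7450980392157 stand 0.83 0.162 0.224 -149.52 jar 0.96 0.0663 -145.31
```

View pics/o6.png

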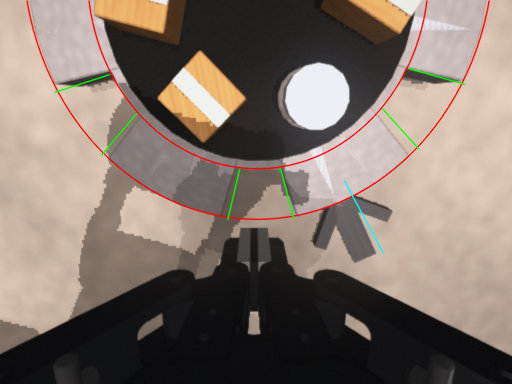

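apply_moves --motion '[[[25,0,1,0,0],[50,0,1,0,0],[75,0,1,0,0],[90,0,1,0,0],[98,0,1,0,0],[98,0,1,0,0],[98,0,-3,2,0],[98,0.3,-6,3,0],[98,0.4,-8,4,0],[98,0.4,-9,4,0]]]'

```text
clock: 17.87
tool_pos: [0.4654, -0.0311, 0.2039]
ee_rot: [[0.002, 1.0, -0.009], [-0.002, -0.009, -1.0], [-1.0, 0.002, 0.002]]
ft_force: [-0.4, -0.9, 1.1]
width: 0.001
```

Run:
```python
from h import *
rows([at(-184.3)]); check("wrist")
```

```text
t 17.87 p [ 0.4654 -0.0311  0.2039] a -90.5 q6 1.35 F [-0.4 -0.9  1.1]
[[2.9, -0.1, -9.1, np.float64(3.8), 0]]
wrist [651.   -61.6    5.83] 3599.0 stand 0.71 0.21 0.261 -161.71
```

apply_moves --motion '[[[2,0,-1.5,0.5,0],[2,0,-3,1,0],[2,0,-4.5,1.8,0],[2,0,-5.7,2.5,0],[2,0,-6.8,3,0],[2,0,-7.8,3.4,0],[2,0,-8.6,3.8,0],[2,0,-9.2,4,0],[2,0,-9.4,4,0],[2,0,-9.4,4,0]]]'

```text
clock: 18.9
tool_pos: [0.4652, -0.0216, 0.2013]
ee_rot: [[0.0, 0.997, -0.078], [-0.001, -0.078, -0.997], [-1.0, 0.0, 0.001]]
ft_force: [0.5, -0.9, 0.4]
width: -0.002
```

apply_moves --motion '[[[0,0,2,0,0],[0,0,5,0,0],[0,0,8,0,0],[-15,0,9,0,0],[-40,0,9,0,0],[-70,0,9,0,0],[-95,0,9,0,0],[-100,0,9,0,0],[-100,0,9,0,0],[-100,0,9,0,0]]]'

```text
clock: 19.73
tool_pos: [0.4641, -0.0306, 0.3008]
ee_rot: [[-0.0, 0.997, -0.078], [-0.001, -0.078, -0.997], [-1.0, -0.0, 0.001]]
ft_force: [0.3, -0.2, -0.9]
width: 0.003
```

Run:
```python
from h import *
rows([at(-179,.3)]); check("wrist","o7.png",1);check("wrist",None,1);check("top",None,1)
```

```text
t 19.73 p [ 0.4641 -0.0306  0.3008] a -94.5 q6 1.42 F [ 0.3 -0.2 -0.9]
[[0.8, 1.2, 3.2, np.float64(-5.5), 0]]
wrist [ 5.9462e+02 -3.2860e+01 -3.1000e-01] 1990.341176470588 stand 0.73 0.161 0.223 -149.63 jar 0.92 0.0664 -150.8
wrist [ 5.9432e+02 -3.3070e+01 -5.7000e-01] 1880.549019607843 stand 0.64 0.161 0.223 -149.59 jar 0.58 0.0661 -150.94
top [595.85 -32.4   -1.89] 1622.1999999999998 stand 0.44 0.174 0.223 -148.26 jar 0.29 0.0334 -2.1
```

View pics/o7.png

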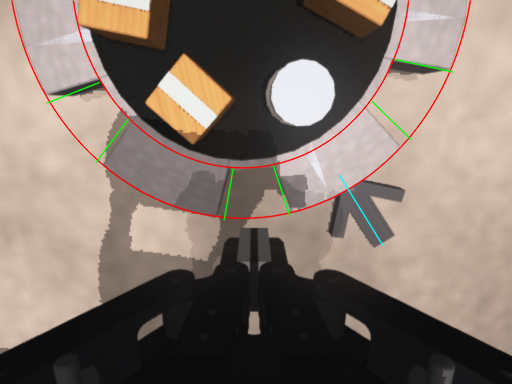

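Run:
```python
from h import *
rows([at(-149.5,.33,.175)])
```

```text
t 20.33 p [ 0.4645 -0.0304  0.3012] a -94.5 q6 1.42 F [-0.2 -0.8 -0.1]
[[-28.7, -15.2, 91.5, np.float64(-35.0), 0]]
```

apply_moves --motion '[[[-29,-10,15,-7,0],[-29,-15,35,-14,0],[-29,-15,55,-21,0],[-29,-15,75,-28,0],[-29,-15,91,-35,0],[-29,-15,91,-35,0],[-29,-15,91,-35,0],[-29,-15,91,-35,0]]]'

```text
clock: 21.0
tool_pos: [0.4423, -0.1195, 0.3302]
ee_rot: [[-0.0, 0.863, 0.505], [-0.001, 0.505, -0.863], [-1.0, -0.0, 0.0]]
ft_force: [-0.1, -0.2, 0.3]
width: 0.004
```

Run:
```python
from h import *
check("wrist","o8.png",0);check("wrist",None,0)
```

```text
wrist [593.59 -32.67  -1.45] 1128.1725490196077 stand 0.31 0.023 0.164 -149.62 jar 0.78 0.0643 -151.37
wrist [593.9  -32.22  -1.68] 1202.4117647058824 stand 0.55 0.152 0.224 -149.38 jar 0.97 0.0648 -151.03
```

Run:
```python
from h import *
for i in range(4): check("wrist",None,-1.5)
rows([at(-179,.29)])
```

```text
wrist [593.96 -32.12  -1.6 ] 1219.8196078431372 stand 0.69 0.152 0.225 -149.29 jar 0.97 0.0648 -151.05
wrist [593.38 -32.27  -2.01] 1150.7725490196078 stand 0.67 0.151 0.224 -149.25 jar 0.88 0.0643 -150.89
wrist [594.15 -32.32  -1.92] 1240.627450980392 stand 0.93 0.151 0.224 -149.34 jar 0.96 0.0649 -151.31
wrist [594.07 -31.79  -0.92] 1339.5960784313725 stand 0.75 0.152 0.226 -149.19 jar 0.66 0.0651 -150.76
t 22.2 p [ 0.4424 -0.12    0.3303] a -59.5 q6 0.61 F [-0.3 -0.7 -0.2]
[[40.2, 63.3, -62.8, np.float64(29.5), 0]]
```

Run:
```python
from h import *
rows([at(-181.2,.27)])
```

```text
t 22.2 p [ 0.4424 -0.12    0.3303] a -59.5 q6 0.61 F [-0.3 -0.7 -0.2]
[[60.2, 65.8, -67.0, np.float64(31.7), 0]]
```

apply_moves --motion '[[[0,15,-15,7,0],[10,30,-30,14,0],[25,45,-45,21,0],[40,60,-60,28,0],[60,66,-67,32,0],[60,66,-67,32,0],[60,66,-67,32,0],[60,66,-67,32,0]]]'

```text
clock: 22.87
tool_pos: [0.4655, -0.0294, 0.2709]
ee_rot: [[0.001, 1.0, -0.024], [-0.002, -0.024, -1.0], [-1.0, 0.001, 0.002]]
ft_force: [0.2, 0.2, -0.5]
width: 0.007
```

Run:
```python
from h import *
rows([at(-181.2,.201),at(-176.1,.201)])
```

```text
t 22.87 p [ 0.4655 -0.0294  0.2709] a -91.4 q6 1.37 F [ 0.2  0.2 -0.5]
[[69.9, -0.6, -0.5, np.float64(-0.2), 0], [69.9, -0.0, 10.8, np.float64(-5.3), 0]]
```

apply_moves --motion '[[[20,-0.6,-0.5,0,0],[40,-0.6,-0.5,0,0],[58,-0.6,-0.5,0,0],[69,-0.6,-0.5,0,0],[69,-0.6,-0.5,0,0],[69,-0.6,-0.5,0,0]]]'

```text
clock: 23.37
tool_pos: [0.4653, -0.0298, 0.2027]
ee_rot: [[0.002, 1.0, -0.024], [-0.002, -0.024, -1.0], [-1.0, 0.002, 0.002]]
ft_force: [0.3, -0.1, 0.3]
width: -0.001
```

Run:
```python
from h import *
rows([at(-181.2,.201),at(-176.1,.201)])
```

```text
t 23.37 p [ 0.4653 -0.0298  0.2027] a -91.4 q6 1.37 F [ 0.3 -0.1  0.3]
[[1.7, -0.3, -0.8, np.float64(-0.2), 0], [1.7, 0.2, 10.5, np.float64(-5.3), 0]]
```

apply_moves --motion '[[[1,0,2,-1,0],[1,0,3.5,-2,0],[1,0,5,-3,0],[1,0,6,-3.5,0],[1,0,7,-4,0],[1,0,8,-4.4,0],[1,0,9,-4.8,0],[1,0,9.8,-5,0],[1,0,10.4,-5.3,0],[1,0,10.5,-5.3,0]]]'

```text
clock: 24.2
tool_pos: [0.4651, -0.0403, 0.2017]
ee_rot: [[0.002, 0.998, 0.069], [-0.002, 0.069, -0.998], [-1.0, 0.002, 0.002]]
ft_force: [-0.1, 0.5, -0.2]
width: 0.004
```

apply_moves --motion '[[[0,0,-2,0,0],[0,0,-5,0,0],[0,0,-7,0,0],[-15,0,-7,0,0],[-40,0,-7,0,0],[-70,0,-7,0,0],[-100,0,-7,0,0],[-128,0,-7,0,0],[-128,0,-7,0,0],[-128,0,-7,0,0]]]'

```text
clock: 25.03
tool_pos: [0.4645, -0.0329, 0.3309]
ee_rot: [[0.005, 0.998, 0.069], [-0.003, 0.069, -0.998], [-1.0, 0.005, 0.003]]
ft_force: [0.3, -0.1, 0.0]
width: 0.002
```

Run:
```python
from h import *
rows([at(-149.5,.33,.175)])
```

```text
t 25.03 p [ 0.4645 -0.0329  0.3309] a -86.0 q6 1.27 F [ 0.3 -0.1  0. ]
[[1.0, -28.3, 85.8, np.float64(-26.5), 0]]
```

apply_moves --motion '[[[1,-10,20,-7,0],[1,-20,45,-14,0],[1,-28,70,-21,0],[1,-28,86,-26.5,0],[1,-28,86,-26.5,0],[1,-28,86,-26.5,0],[1,-28,86,-26.5,0]]]'

```text
clock: 25.62
tool_pos: [0.4424, -0.1199, 0.329]
ee_rot: [[0.003, 0.863, 0.505], [-0.001, 0.505, -0.863], [-1.0, 0.002, 0.003]]
ft_force: [0.5, -0.2, 0.7]
width: 0.001
```

Run:
```python
from h import *
for i in range(4): check("wrist",None,0.5)
```

```text
wrist [ 5.9381e+02 -3.1930e+01  2.7000e-01] 1199.9529411764704 stand 0.92 0.152 0.225 -149.13 jar 0.8 0.0648 -149.99
wrist [593.32 -32.6   -1.04] 1173.2745098039215 stand 0.64 0.152 0.223 -149.27 jar 0.92 0.064 -150.34
wrist [ 5.937e+02 -3.204e+01  2.800e-01] 1190.6 stand 0.63 0.152 0.224 -149.09 jar 0.75 0.0646 -150.01
wrist [ 5.9356e+02 -3.2370e+01 -1.0000e-01] 1186.18431372549 stand 0.63 0.152 0.224 -149.07 jar 0.57 0.0644 -150.18
```

Run:
```python
from h import *
rows([[.30,-.32,.36,-59.6]])
```

```text
t 26.42 p [ 0.4426 -0.1206  0.33  ] a -59.5 q6 0.61 F [0.6 0.8 0.5]
[[-30.2, -223.9, 99.7, np.float64(0.1), 0]]
```

apply_moves --motion '[[[-30,-30,15,0,0],[-30,-65,30,0,0],[-30,-100,45,0,0],[-30,-140,60,0,0],[-30,-180,80,0,0],[-30,-224,100,0,0],[-30,-224,100,0,0],[-30,-224,100,0,0]]]'

```text
clock: 27.08
tool_pos: [0.2986, -0.3225, 0.3598]
ee_rot: [[0.005, 0.864, 0.503], [-0.003, 0.503, -0.864], [-1.0, 0.003, 0.005]]
ft_force: [0.1, -0.1, 0.6]
width: -0.004
```

Run:
```python
from h import *
for i in range(3): check("top",None,0)
check("scene",None,0)
rows([at(-180,.30)])
```

```text
top [ 5.9502e+02 -3.2570e+01 -2.0000e-02] 431.356862745098 stand 0.76 0.145 0.222 -149.08 jar 0.6 0.0656 -150.86
top [ 5.952e+02 -3.278e+01 -2.100e-01] 511.90588235294115 stand 0.72 0.145 0.223 -148.82
top [594.93 -32.71  -0.71] 405.9960784313725 stand 0.83 0.144 0.224 -149.34 jar 0.53 0.0644 -150.79Traceback (most recent call last):
  File "<stdin>", line 3, in <module>
  File "h.py", line 88, in check
    c=cam(n); f=fit(c,n,[*C,x0]); cc=f[0][:2]/1000
                ~~~^^^^^^^^^^^^^
  File "h.py", line 74, in fit
    M=masks_of("deck",name)[0]["pixels"].astype(float)
      ~~~~~~~~~~~~~~~~~~~~~^^^
IndexError: list index out of range
```

Run:
```python
from h import *
rows([at(-179.5,.29)])
```

```text
t 27.78 p [ 0.3002 -0.3202  0.3598] a -59.5 q6 0.04 F [ 0.1  0.4 -0.6]
[[69.9, 287.7, -164.4, np.float64(30.0), 0]]
```

apply_moves --motion '[[[0,35,-20,5,0],[0,70,-40,10,0],[10,105,-60,15,0],[20,140,-80,20,0],[30,175,-100,25,0],[40,210,-120,30,0],[55,245,-140,30,0],[65,275,-155,30,0],[70,288,-164,30,0],[70,288,-164,30,0]]]'

```text
clock: 28.62
tool_pos: [0.4662, -0.0302, 0.2887]
ee_rot: [[0.003, 1.0, 0.013], [-0.002, 0.013, -1.0], [-1.0, 0.003, 0.002]]
ft_force: [-0.6, 0.1, -0.0]
width: 0.0
```

apply_moves --motion '[[[0,0,0,0,0],[0,0,0,0,0]]]'

```text
clock: 28.78
tool_pos: [0.4661, -0.0305, 0.2887]
ee_rot: [[0.003, 1.0, 0.013], [-0.002, 0.013, -1.0], [-1.0, 0.003, 0.002]]
ft_force: [-0.5, -1.2, -0.7]
width: -0.0
```

Run:
```python
from h import *
rows([at(-180,.201),at(-175.1,.201)])
```

```text
t 28.78 p [ 0.4661 -0.0305  0.2887] a -89.3 q6 1.33 F [-0.5 -1.2 -0.7]
[[87.7, -1.4, 0.9, np.float64(0.7), 0], [87.8, -1.0, 11.9, np.float64(-4.2), 0]]
```

apply_moves --motion '[[[25,-1,0.5,0,0],[50,-1,0.5,0,0],[70,-1,0.5,0,0],[82,-1,0.5,0,0],[87,-1,0.5,0,0],[87,-1,0.5,0,0],[87,-1,0.5,0,0]]]'

```text
clock: 29.37
tool_pos: [0.4655, -0.032, 0.2024]
ee_rot: [[0.004, 1.0, 0.012], [-0.002, 0.012, -1.0], [-1.0, 0.004, 0.002]]
ft_force: [0.7, -0.2, -0.4]
width: 0.004
```

Run:
```python
from h import *
rows([at(-175.1,.201)])
```

```text
t 29.37 p [ 0.4655 -0.032   0.2024] a -89.3 q6 1.33 F [ 0.7 -0.2 -0.4]
[[1.4, -0.1, 10.6, np.float64(-4.2), 0]]
```

apply_moves --motion '[[[1,0,2,-1,0],[1,0,4,-2,0],[1,0,5.5,-2.5,0],[1,0,7,-3,0],[1,0,8,-3.5,0],[1,0,9,-3.8,0],[1,0,9.8,-4,0],[1,0,10.3,-4,0],[1,0,10.6,-4,0],[1,0,10.6,-4,0]]]'

```text
clock: 30.2
tool_pos: [0.4656, -0.0426, 0.2014]
ee_rot: [[0.004, 0.997, 0.081], [-0.002, 0.081, -0.997], [-1.0, 0.004, 0.002]]
ft_force: [-0.3, -0.2, -0.1]
width: -0.002
```

apply_moves --motion '[[[0,0,-2,0,0],[0,0,-5,0,0],[0,0,-7,0,0],[-15,0,-7,0,0],[-40,0,-7,0,0],[-70,0,-7,0,0],[-100,0,-7,0,0],[-128,0,-7,0,0],[-128,0,-7,0,0],[-128,0,-7,0,0]]]'

```text
clock: 31.03
tool_pos: [0.4647, -0.0352, 0.3307]
ee_rot: [[0.007, 0.997, 0.082], [-0.003, 0.082, -0.997], [-1.0, 0.007, 0.003]]
ft_force: [-0.3, 0.2, -0.6]
width: 0.001
```

Run:
```python
from h import *
rows([at(-149.5,.33,.175)])
```

```text
t 31.03 p [ 0.4647 -0.0352  0.3307] a -85.3 q6 1.25 F [-0.3  0.2 -0.6]
[[0.7, -29.3, 83.1, np.float64(-25.8), 0]]
```

apply_moves --motion '[[[0.7,-10,20,-7,0],[0.7,-20,45,-14,0],[0.7,-29,70,-21,0],[0.7,-29,83,-26,0],[0.7,-29,83,-26,0],[0.7,-29,83,-26,0],[0.7,-29,83,-26,0]]]'

```text
clock: 31.62
tool_pos: [0.4423, -0.1196, 0.3291]
ee_rot: [[0.005, 0.861, 0.508], [-0.002, 0.508, -0.861], [-1.0, 0.004, 0.004]]
ft_force: [-0.1, -0.5, 0.8]
width: -0.004
```

Run:
```python
from h import *
for i in range(3): check("wrist",None,0.5)
```

```text
wrist [ 5.9378e+02 -3.2320e+01  5.0000e-01] 1291.5843137254901 stand 0.62 0.152 0.225 -149.22 jar 0.67 0.0645 -149.1
wrist [593.8  -32.12   1.22] 1230.5647058823529 stand 0.85 0.151 0.225 -149.19 jar 0.96 0.0647 -148.87
wrist [ 5.9374e+02 -3.2570e+01  2.8000e-01] 1117.870588235294 stand 0.65 0.152 0.225 -149.13 jar 0.96 0.0644 -149.32
```

apply_moves --motion '[[[-30,-30,15,0,0],[-30,-65,30,0,0],[-30,-100,45,0,0],[-30,-140,60,0,0],[-30,-180,80,0,0],[-30,-224,100,0,0],[-30,-224,100,0,0],[-30,-224,100,0,0]]]'

```text
clock: 32.88
tool_pos: [0.2992, -0.3226, 0.3596]
ee_rot: [[0.007, 0.863, 0.506], [-0.003, 0.506, -0.863], [-1.0, 0.005, 0.007]]
ft_force: [-0.7, 0.6, -0.3]
width: -0.003
```

Run:
```python
from h import *
for i in range(2): check("top",None,0.5)
c=cam("top")
for q in masks_of("carton_a","top"):
    ys,xs=np.nonzero(q["pixels"]); w=px2w(c,(xs.mean(),ys.mean()),.078)[:2]-np.array([.595,-.0326]); print("carton",round(q["score"],2),np.hypot(*w).round(3),np.degrees(np.arctan2(w[1],w[0])).round(1))
```

```text
top [594.24 -32.07   0.85] 466.01176470588234 stand 0.56 0.142 0.225 -148.91 jar 0.67 0.0644 -148.58
top [594.69 -32.51   1.03] 447.02745098039213 stand 0.81 0.143 0.223 -148.97 jar 0.47 0.065 -149.52
carton 0.61 0.065 -90.3
carton 0.61 0.063 -29.2
carton 0.49 0.062 31.9
carton 0.48 0.065 91.3
carton 0.46 0.065 150.4
```

Jar is at about -149.1°, and the front is at about -149.1°. All five cartons are still in their places, and the hand is clear.

```bash
python3 -c "
from station import ctrl
print(ctrl.sign_off())"
```

```text
the job is handed in; nothing more can be done
None
```

The round jar now stands at the front in line with the arrowhead, and I handed the job in at about 33 s of the 56 s allowed. I turned the carousel about 172° clockwise with the shut fingertips in one rim notch. Then I trimmed it with one small clockwise push and two small anticlockwise ones from another notch.

**Alignment:** the last wrist-camera readings put the jar at -149.1° and the arrowhead at -149.2°. The top camera gave -149.05° and -148.9°. That is within about 0.5°, which is roughly the measuring noise. The rim-notch fit put the jar's place between -148.8° and -149.7°.

**Load:** all five cartons read at 62–65 mm from the axis, at their 60° spacings. The force readings at the end of each move stayed below about 3 N.

**Hand:** it finished shut and away from the carousel, touching nothing.

**Checks that failed or disagreed:**
- The scene camera missed the deck near the end, and its earlier jar angles differed by several degrees, so I did not use it for alignment.
- Wrist fits taken close up while pushing were biased by a couple of degrees. They led to the small overshoot that I corrected.
- I did not re-measure the mug, catalogues and open box at the end. The hand stayed well away from the box and catalogues, and high above the bench near the mug.
- I had used all 12 pictures, so the final checks were numerical only.

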